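# Crack the stuck cover of a control case and hold it ajar

## Task

A transformer has been left standing on the smoked cover of the grey control case. Lift it off and stand it upright, wholly on the black rubber mat, set down and not dropped; then take the cover by its bar handle, pull it free of its tacky gasket without letting it fly wide open, and hold it still with its front edge about 4 cm above the closed position. The program finishes while still holding the cover ajar, and the tape roll, spray can and mug are left where they are.

Things in the scene. Friction and masses are not known exactly. Their poses are not given: they have to be found in the camera images.
- case: Grey open-topped control case fixed to the bench, 220 (its x) x 260 (its y) x 110 mm high, closed by the hinged cover. Origin: centre of its underside. Its -x side (the front, with the handle) faces roughly to the robot, its +x side carries the hinge. The closed cover's flat top lies 118.5 mm above the origin.
- cover (a joint): Opening angle of the cover (rad): 0 closed, positive as the front edge rises; 0.18 rad is 40 mm there; it can open to 1.4. The gasket grips at closing: at the handle the pull needed peaks at about 15 to 22 N within the first 2 mm of lift and is gone by 8 mm; then only the weight (3 to 4 N at the handle) is left. Let go, the cover falls back onto the gasket.
- cover_handle (a point): Middle of the cover's horizontal steel bar handle, on the bar's axis. The bar runs along the case's y, about 110 mm long and about 10 mm thick, carried by a post at each end, its axis 35 mm above the cover's top face; it lies 190 mm from the hinge (30 mm behind the front edge) and moves with the cover. With the cover closed it is 153.5 mm above the bench.
- cover_hinge (a point): Centre of the hinge axis, at the case's +x rim, 110.5 mm above the bench, axis along the case's y. The cover is 220 x 260 x 8 mm, 0.6 kg, grey frame with a smoked clear window, front edge 220 mm from the hinge. Closed, the handle point is 190 mm to the case's -x and 43 mm above the hinge.
- transformer: Small loose transformer, 0.5 to 0.8 kg: a dark steel core 66 (its x) x 36 (its y) x 56 mm high, with a copper winding 34 (x) x 50 (y) mm around its middle from 12 to 48 mm up. It starts upright on the cover behind the handle. Origin: centre of its underside, z up. Take it across the 50 mm winding (along its y).
- mat: Fixed black rubber mat lying on the bench to one side of the case (left or right), 150 x 150 x 4 mm. Origin: centre of its underside.
- tape: Bystander: roll of pale tape lying flat, 100 mm diameter, 24 mm high, on the other side of the case from the mat. Origin: centre of its underside.
- can: Bystander: spray can, 54 mm diameter, 150 mm high, standing to the left of the case's rear part. Origin: centre of its underside.
- mug: Bystander: white mug, 72 mm diameter, 85 mm high, standing to the right of the case's rear part. Origin: centre of its underside.
Things that resemble listed ones, but are neither listed nor needed, are in the scene too. Of the things shaped like the mat, the black one is meant.

How it is judged:
By the outcome, as a careful person would: the job done as asked, in the order asked, and still so for the second after the job is handed in, while the arm keeps its last pose, push and grip.
It also fails if it takes over 54 s, if anything falls off the work surface, if the arm or the gripper's body presses on something with over 40 N, if the wrist force passes 120 N, or if a joint passes its speed limit or range.

## Robot

A 7-joint arm with a two-finger parallel gripper is mounted at the origin on the work surface. World frame = base frame: x ahead of the robot, y to its left, z up, the work surface at z = 0. Lengths are in m, angles in rad, forces in N, time in s.
With the tool pointing down it reaches from about 0.4 to 0.925 m from the base axis. Payload 4.1 kg.
Tool frame: the origin (TCP) lies between the finger pads, 19 mm behind the fingertips; this is the grasp point; z points along the fingers, y is the line along which they close (so a half turn about z gives the same grasp; the last joint's range is limited). The gripper opens to 85 mm and grips with 20 to 120 N. Pads are 22 mm wide; open, the fingers measure 114 mm over their backs; the gripper's body (76 mm by 85 mm) begins 54 mm behind the grasp point. The pads swing forward as they close: fully open they stand 13 mm farther back than shut.
Start: joints at [-1.378, 0.398, 0.045, 1.537, -0.019, 1.207, -0.051], TCP at [0.187, 0.623, 0.25] pointing down, gripper open.
Joint ranges: [-2.82, 2.82], [-0.49, 2.23], [-1.37, 1.46], [0, 2.46], [-1.36, 4.5], [0.23, 2], [-2.94, 2.94]. Speed limits (rad/s): [2.57, 2.57, 3.14, 3.14, 3.14, 3.14, 3.14].

## Interface

Orientations are given as a unit quaternion [x, y, z, w].
In Python, from cell import arm gives the robot as it stands.
- The arm moves only by the tool play_rows, never from a script. Its argument "steps" is a list of rows, each a list of 3 entries, a list of its own where there are three numbers: the shift along the world's x, y, z in cm, then the turn about the world's z in degrees, then the finger opening in cm, from 0 to 8.54. A call has 1 to 10 rows; each row is the pose to reach, as a shift and turn from the pose commanded when the call began; what a row does not reach only later rows make up. A row lasts 1/10 s, in which the tool goes at most 50 mm and 8.59 degrees, less where a joint would pass 70% of its speed; a pose out of reach is approached as far as the arm can. A call with a gripper value outside its range is refused whole. The fingers move at their own pace and stop on an object; the grip force is fixed at half the most. Time passes only in rows, so rows that repeat a pose let the fingers close. It gives the time, the measured TCP pose, the force, the opening and the grip force at its end, in the units of the state.
- arm.observe(): the state, without advancing time (a new reading comes with each control period).
- arm.snapshot(name): name is "scene" or "top" or "wrist"; returns a dict with "frame" (384x512x3 uint8, red, green, blue), "range_z" (384x512 float32, m along the optical axis (not along the pixel's ray), 0 where there is no reading), "vfov" (degrees; the focal length in pixels is half the picture's height over the tangent of half this angle, whatever the lens; pixels are square), "cx", "cy" (the principal point, pixels), "R" (3x3) and "t" (3): a world point X has camera coordinates R X + t. Camera axes: x right, y down, z forward; pixel columns grow to the right and rows downward; lengths in m; the calibration is good to about 2 mm. A picture is of the moment at which its call begins.
- arm.finish_job(): hands the job in; it is judged then, once.
The state is a dict: "clock": time; "joint_positions": joint angles; "dq": joint speeds; "tau": joint torques, N m; "tool_pos": TCP position; "tool_rot": TCP orientation; "ft_force": force on the tool from outside, world axes, zero at the start; "ft_torque": the same for the moment, N m; "gripper_width": opening from 0.0 (shut) to 1.0 (fully open); "grip_force": force on a finger pad.
Only numpy, scipy, OpenCV 4.12 (cv2) and the standard library are available. Lean on these libraries where they do the work, as an engineer would, in place of code of your own. Each camera call takes 0.05 s, during which the arm holds its last target. There are 200 camera calls.

## Working session

There is one attempt and no reset: what is moved stays moved. The work goes in short steps, Python scripts to look and compute and a tool call to move; the robot and the scene stay as the last step left them, time stands still between calls to the robot, and variables do not carry over. Pictures are saved under pics/ and viewed, at most 10 in all, crops included, and the job is handed in when it is done.

Besides the shell and the picture viewer there is one more tool, called after "Emit:" as name(argument=value, ...) on one line, values as JSON. play_rows: Moves the arm, as the interface text tells. Its arguments: {"type":"object","properties":{"steps":{"type":"array","items":{"type":"array"}}},"required":["steps"]}

```bash
mkdir -p pics
cat > h.py <<'E'
import numpy as np, cv2
from cell import arm
def snap(n):
    s=arm.snapshot(n); np.savez('%s.npz'%n,**s); return s
def world(s,u,v,z=None):
    f=s['frame'].shape[0]/2/np.tan(np.radians(s['vfov'])/2)
    d=np.array([(u-s['cx'])/f,(v-s['cy'])/f,1.]); R=s['R'];c=-R.T@s['t'];w=R.T@d
    if z is None: return c+w*s['range_z'][int(v),int(u)]
    return c+w*(z-c[2])/w[2]
def cloud(s):
    f=s['frame'].shape[0]/2/np.tan(np.radians(s['vfov'])/2)
    v,u=np.mgrid[0:384,0:512]; d=np.stack([(u-s['cx'])/f,(v-s['cy'])/f,np.ones(u.shape)],-1)*s['range_z'][...,None]
    return (d-s['t'])@s['R']
E
python3 - <<'E'
from h import *
for n in("scene","top"):
    s=snap(n); print(n,s['vfov'],s['cx'],s['cy'],-np.array(s['R']).T@s['t'],np.array(s['R']).round(2).tolist())
    cv2.imwrite(f'pics/{n}1.png',s['frame'][:,:,::-1])
print(arm.observe())
E
```

```text
scene 43.40118098396726 262.9231065770057 190.9499648907645 [ 1.35707152 -0.22246483  1.14274593] [[0.24, 0.97, 0.01], [0.74, -0.18, -0.65], [-0.63, 0.16, -0.76]]
top 44.60166196128372 257.41788281121916 195.3213038038024 [ 0.34356909 -0.00998024  1.39620856] [[-0.01, -1.0, -0.02], [-0.99, 0.01, -0.14], [0.14, 0.02, -0.99]]
{'clock': 0.1, 'joint_positions': array([-1.37800358,  0.39912643,  0.04502057,  1.5377615 , -0.01868081,
        1.20689278, -0.05067591]), 'dq': array([-0.0012007 , -0.00097138, -0.00060925, -0.00215432, -0.00162689,
       -0.00117944,  0.00149405]), 'tau': array([ 3.48064161e-03, -4.76261687e+01,  1.37020022e+00, -2.54949796e+01,
        1.20427928e-02,  4.92142048e-03, -6.30593178e-08]), 'tool_pos': array([0.18680114, 0.62201798, 0.24905824]), 'tool_rot': array([ 1.45301442e-01,  9.89387038e-01, -8.81450337e-04, -6.15165095e-05]), 'ft_force': array([-0.32733432, -0.55329418, -0.75618512]), 'ft_torque': array([-0.01600159, -0.0409518 ,  0.027129  ]), 'grip_force': 0.0, 'gripper_width': 1.0005844696079567}
```

View pics/scene1.png

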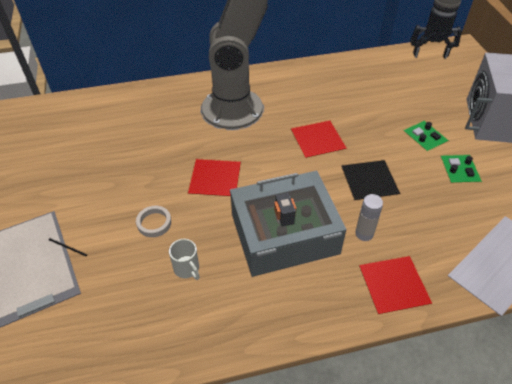

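View pics/top1.png

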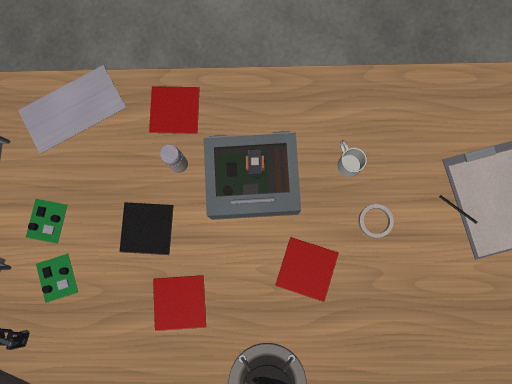

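Run:
```python
from h import *
s=dict(np.load('top.npz')); im=s['frame'][:,:,::-1].copy()
a=cv2.resize(im[120:230,195:315],None,fx=5,fy=5,interpolation=cv2.INTER_CUBIC)
cv2.imwrite('pics/crop1.png',a)
P=cloud(s); f=s['frame'].astype(int); z=P[...,2]
def rect(m,z0,name):
    m=m.astype(np.uint8); n,l,st,c=cv2.connectedComponentsWithStats(m)
    for i in range(1,n):
        if st[i,4]<15: continue
        v,u=np.where(l==i); w=np.array([world(s,a,b,z0)[:2] for a,b in zip(u,v)])
        r=cv2.minAreaRect((w*1000).astype(np.float32)); print(name,c[i].round(1),st[i,4],np.round(r[0],1),np.round(r[1],1),round(r[2],1))
reg=np.zeros(z.shape,bool); reg[120:230,110:400]=1
blk=(f.max(2)<45)&reg&(z<.02); blk[:, 190:]=0; rect(cv2.morphologyEx(blk.astype(np.uint8),cv2.MORPH_OPEN,np.ones((3,3))),.004,'mat')
reg[:,:200]=0; reg[:,305:]=0
rect((z>.165)&(z<.19)&reg,.1745,'core')
rect((z>.138)&(z<.165)&reg,.153,'bar/wind')
rect((z>.108)&(z<.128)&reg,.1185,'cover')
cu=(f[...,0]>f[...,2]+60)&reg&(z>.12); rect(cu,.1665,'copper')
print(world(s,255,162),world(s,253,201),world(s,215,210))
```

```text
mat [146.7 216.5] 1247 [480.7 354.2] [149.1  78.5] 89.4
core [254.6 161.7] 375 [606.6  24. ] [47.9 67.9] 89.7
bar/wind [255.3 174.7] 21 [575.1  25. ] [ 5.  32.7] 4.1
bar/wind [252.  200.4] 180 [505.1  33.4] [ 11.  118.4] 2.7
cover [251.1 173.9] 6730 [586.9  36.3] [226.4 259.8] 2.8
copper [246.5 162.5] 28 [604.5  47.1] [ 2.7 38.3] 89.7
copper [262.5 162.3] 27 [605.3   4.2] [ 2.7 35.5] 89.4
[0.60586789 0.02411085 0.17120141] [0.50255501 0.03059083 0.1586543 ] [0.48415681 0.13689434 0.11652687]
```

View pics/crop1.png

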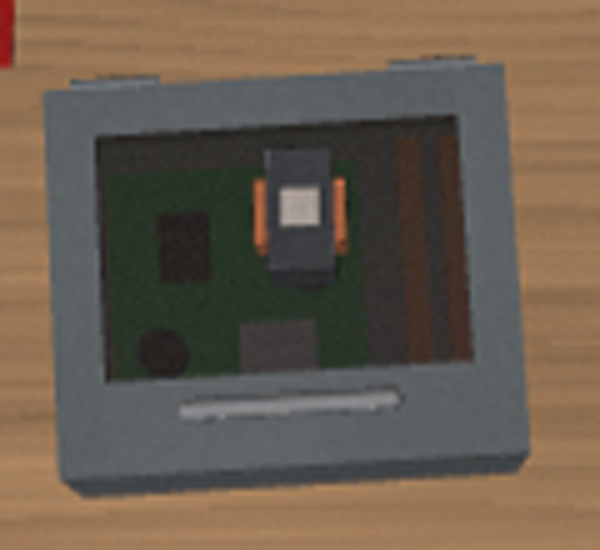

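The candidates for the mat are the black square at top pixel (147,229) and three red squares at (175,109), (180,302) and (307,268). The black one is the one meant, being the only black square and to the left of the case. The crop shows the transformer at crop (300,205) on the cover, with its copper winding facing ±y, and the bar handle at crop (290,405).

Moving above the transformer.

Emit:
play_rows(steps=[[[1,-1.5,0],1,8.5],[[4,-5,0],3,8.5],[[7,-9,0],5,8.5],[[10,-13,0],7,8.5],[[13,-17,0],9,8.5],[[16,-21,0],11,8.5],[[19,-25,0],13,8.5],[[22,-29,0],15,8.5],[[25,-33,0],16.7,8.5],[[28,-37,0],16.7,8.5]])

```text
clock: 1.1
tool_pos: [0.4676, 0.2507, 0.2499]
tool_rot: [-0.0, 1.0, 0.0, -0.0]
ft_force: [1.6, 0.4, -0.9]
gripper_width: 0.996
grip_force: 0.0
```

Emit:
play_rows(steps=[[[2,-4,0],0,8.5],[[4,-7,0],0,8.5],[[6,-11,0],0,8.5],[[9,-15,0],0,8.5],[[11,-19,0],0,8.5],[[13,-21.8,0],0,8.5],[[13.9,-22.8,0],0,8.5],[[13.9,-22.8,0],0,8.5],[[13.9,-22.8,0],0,8.5],[[13.9,-22.8,0],0,8.5]])

```text
clock: 2.1
tool_pos: [0.6051, 0.0272, 0.2497]
tool_rot: [-0.002, 1.0, 0.001, -0.001]
ft_force: [0.4, 0.1, -0.3]
gripper_width: 0.993
grip_force: 0.0
```

Run:
```python
from h import *
s=snap('wrist'); o=arm.observe(); print(o['clock'],o['tool_pos'],o['tool_rot'],o['joint_positions'],o['ft_force'])
cv2.imwrite('pics/w1.png',s['frame'][:,:,::-1])
P=cloud(s); f=s['frame'].astype(int); z=P[...,2]
near=(abs(P[...,0]-.606)<.07)&(abs(P[...,1]-.025)<.06)
for nm,m in(('core',near&(z>.168)&(z<.185)),('cu',near&(f[...,0]>f[...,2]+60)&(z>.14)),('bar',(abs(P[...,0]-.505)<.05)&(z>.14)&(z<.17))):
    w=P[m][:,:2]
    if len(w)<10: print(nm,len(w)); continue
    r=cv2.minAreaRect((w*1000).astype(np.float32)); print(nm,len(w),np.round(r[0],1),np.round(r[1],1),round(r[2],1),np.median(z[m]).round(4))
```

```text
2.15 [0.60524996 0.02697745 0.24992852] [-1.60024085e-03  9.99998453e-01  6.43071538e-04 -3.46335494e-04] [-0.42198362  0.34025146  0.39610868  1.65508968 -0.1414327   1.17503942
  1.58245993] [-0.1595023   0.27733619 -0.19426946]
core 5323 [607.4  25. ] [66.6 36.1] 0.9 0.1729
cu 993 [606.3  41.8] [35.8 83.1] 0.5 0.1647
bar 3647 [504.9  31.8] [ 11.2 119.6] 2.8 0.1564
```

View pics/w1.png

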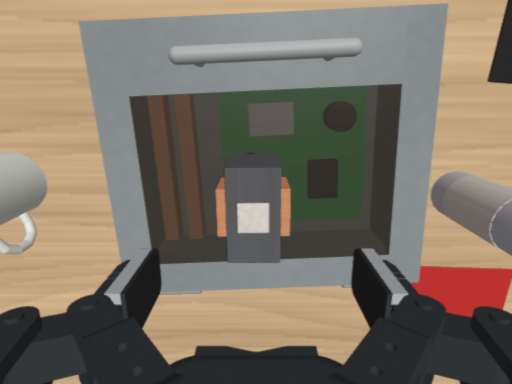

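The wrist view shows the transformer at (253,210) between the fingers, with the bar at (265,50). Core measured at (0.607, 0.025) and yaw about 1°. Descending to grasp.

Emit:
play_rows(steps=[[[0.1,0,-1.5],1,8.5],[[0.1,0,-3.5],1,8.5],[[0.1,0,-5.5],1,8.5],[[0.1,0,-7.5],1,8.5],[[0.1,0,-8.7],1,8.5],[[0.1,0,-9.4],1,8.5],[[0.1,0,-9.9],1,8.5],[[0.1,0,-9.9],1,8.5],[[0.1,0,-9.9],1,8.5]])

```text
clock: 3.05
tool_pos: [0.6075, 0.0245, 0.1517]
tool_rot: [-0.009, 1.0, 0.0, 0.001]
ft_force: [0.1, -0.5, -0.3]
gripper_width: 0.997
grip_force: 0.0
```

Emit:
play_rows(steps=[[[0,0,0],0,7],[[0,0,0],0,6],[[0,0,0],0,5.5],[[0,0,0],0,5],[[0,0,0],0,4],[[0,0,0],0,4],[[0,0,0],0,4],[[0,0,0],0,4],[[0,0,0],0,4],[[0,0,0],0,4]])

```text
clock: 4.05
tool_pos: [0.6072, 0.025, 0.1516]
tool_rot: [-0.009, 1.0, 0.0, 0.0]
ft_force: [-0.6, 1.9, 5.6]
gripper_width: 0.573
grip_force: 63.1
```

Emit:
play_rows(steps=[[[0,0,0.3],0,4],[[0,0,1],0,4],[[0,0,2],0,4],[[0,0,3.5],0,4],[[0,0,5],0,4],[[0,0,6.5],0,4],[[0,0,8],0,4],[[0,0,9],0,4],[[0,0,9.5],0,4],[[0,0,9.5],0,4]])

```text
clock: 5.05
tool_pos: [0.6073, 0.0246, 0.2469]
tool_rot: [-0.009, 1.0, 0.0, 0.001]
ft_force: [0.6, 0.1, -6.2]
gripper_width: 0.578
grip_force: 62.9
```

Run:
```python
from h import *
s=snap('top'); o=arm.observe(); print(o['tool_pos'],o['ft_force'],o['gripper_width'])
f=s['frame'].astype(int); P=cloud(s)
m=(f.max(2)<50)&(P[...,2]<.02); m[:,185:]=0; m[:190]=0; m[265:]=0; m[:,:115]=0
m=cv2.morphologyEx(m.astype(np.uint8),cv2.MORPH_OPEN,np.ones((3,3)))
v,u=np.where(m>0); w=np.array([world(s,a,b,.004)[:2] for a,b in zip(u,v)]); print(cv2.minAreaRect((w*1000).astype(np.float32)))
```

```text
[0.6068486  0.02455145 0.24601566] [-0.61142856  0.48254865 -5.82634318] 0.5757869337295896
((445.1739501953125, 356.218017578125), (146.52210998535156, 145.72369384765625), 86.22154998779297)
```

Emit:
play_rows(steps=[[[-1,2,0],0,4],[[-2.5,5,0],0,4],[[-4,8.5,0],0,4],[[-6,12,0],0,4],[[-7.5,15.5,0],0,4],[[-9.5,19,0],0,4],[[-11,22.5,0],0,4],[[-13,26,0],0,4],[[-14.5,29.5,0],0,4],[[-15.5,31.7,0],0,4]])

```text
clock: 6.1
tool_pos: [0.4492, 0.3449, 0.245]
tool_rot: [-0.011, 1.0, 0.0, -0.001]
ft_force: [0.2, -0.0, -5.8]
gripper_width: 0.575
grip_force: 63.3
```

Emit:
play_rows(steps=[[[-0.5,1,0],0,4],[[-0.7,1.4,-1],0,4],[[-0.7,1.4,-3],0,4],[[-0.7,1.4,-6],0,4],[[-0.7,1.4,-9],0,4],[[-0.7,1.4,-12],0,4],[[-0.7,1.4,-15],0,4],[[-0.7,1.4,-17.5],0,4],[[-0.7,1.4,-19],0,4],[[-0.7,1.4,-19],0,4]])

```text
clock: 7.1
tool_pos: [0.4443, 0.3526, 0.0535]
tool_rot: [-0.008, 1.0, -0.002, -0.002]
ft_force: [-0.4, -0.1, -5.2]
gripper_width: 0.572
grip_force: 63.5
```

Emit:
play_rows(steps=[[[0,0,-0.3],0,4],[[0,0,-0.6],0,4],[[0,0,-0.8],0,4],[[0,0,-1.0],0,4],[[0,0,-1.0],0,4],[[0,0,-1.0],0,4]])

```text
clock: 7.7
tool_pos: [0.445, 0.3557, 0.0462]
tool_rot: [-0.009, 1.0, 0.0, 0.0]
ft_force: [-0.0, -0.5, -5.8]
gripper_width: 0.575
grip_force: 63.7
```

Still about 9 mm up, so I'll lower it slowly until contact.

Emit:
play_rows(steps=[[[0,0,-0.2],0,4],[[0,0,-0.4],0,4],[[0,0,-0.6],0,4],[[0,0,-0.7],0,4],[[0,0,-0.8],0,4],[[0,0,-0.8],0,4]])

```text
clock: 8.3
tool_pos: [0.4449, 0.3555, 0.0379]
tool_rot: [-0.009, 1.0, -0.0, -0.0]
ft_force: [0.0, 0.1, -4.9]
gripper_width: 0.575
grip_force: 63.7
```

Emit:
play_rows(steps=[[[0,0,-0.1],0,4],[[0,0,-0.1],0,4],[[0,0,-0.1],0,4]])

```text
clock: 8.6
tool_pos: [0.4451, 0.3557, 0.0372]
tool_rot: [-0.009, 1.0, 0.0, 0.0]
ft_force: [-0.1, -0.3, -5.3]
gripper_width: 0.573
grip_force: 64.0
```

Emit:
play_rows(steps=[[[0,0,-0.1],0,4],[[0,0,-0.1],0,4],[[0,0,-0.1],0,4]])

```text
clock: 8.9
tool_pos: [0.4451, 0.3557, 0.0372]
tool_rot: [-0.009, 1.0, 0.0, 0.0]
ft_force: [-2.8, -2.0, 5.6]
gripper_width: 0.576
grip_force: 64.9
```

Emit:
play_rows(steps=[[[0,0,-0.05],0,4],[[0,0,-0.05],0,4],[[0,0,-0.05],0,4]])

```text
clock: 9.2
tool_pos: [0.4451, 0.3556, 0.0371]
tool_rot: [-0.009, 1.0, 0.0, -0.0]
ft_force: [-3.7, -3.2, 9.4]
gripper_width: 0.578
grip_force: 65.7
```

Contact is made, so I'll release slowly and rise.

Emit:
play_rows(steps=[[[0,0,0.1],0,4.9],[[0,0,0.1],0,5.2],[[0,0,0.1],0,5.6],[[0,0,0.1],0,6.2],[[0,0,0.1],0,7],[[0,0,0.1],0,8],[[0,0,0.1],0,8.5],[[0,0,0.1],0,8.5],[[0,0,0.1],0,8.5]])

```text
clock: 10.1
tool_pos: [0.445, 0.3556, 0.0365]
tool_rot: [-0.009, 1.0, 0.0, 0.0]
ft_force: [-0.6, -0.2, -0.8]
gripper_width: 0.993
grip_force: 0.0
```

Emit:
play_rows(steps=[[[0,0,1],0,8.5],[[0,0,3],0,8.5],[[0,0,5.5],0,8.5],[[0,0,8.5],0,8.5],[[0,0,12],0,8.5],[[0,0,15.5],0,8.5],[[0,0,19],0,8.5],[[0,0,20],0,8.5],[[0,0,21],0,8.5],[[0,0,21],0,8.5]])

```text
clock: 11.1
tool_pos: [0.4451, 0.3557, 0.2474]
tool_rot: [-0.009, 1.0, 0.001, 0.0]
ft_force: [0.2, 0.2, 0.7]
gripper_width: 0.993
grip_force: 0.0
```

Run:
```python
from h import *
s=snap('wrist'); o=arm.observe(); print(o['clock'],o['tool_pos'],o['tool_rot'],o['joint_positions'])
cv2.imwrite('pics/w2.png',s['frame'][:,:,::-1])
P=cloud(s); z=P[...,2]
m=(abs(P[...,0]-.445)<.07)&(abs(P[...,1]-.356)<.06)&(z>.05)&(z<.07)
r=cv2.minAreaRect((P[m][:,:2]*1000).astype(np.float32)); print(r,np.median(z[m]))
```

```text
11.15 [0.44467685 0.35532585 0.24614115] [-8.62555175e-03  9.99962741e-01 -1.94184725e-04 -2.79439137e-04] [-0.93025142  0.26220003  0.21930018  1.74312169 -0.06207122  1.14368169
  0.89560598]
((445.4754333496094, 355.42266845703125), (66.4100570678711, 49.50089645385742), 0.9572866559028625) 0.058294646869817404
```

View pics/w2.png

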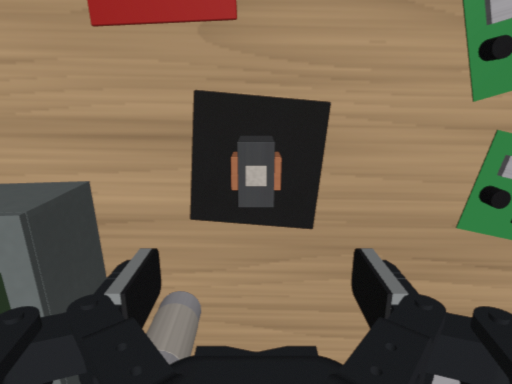

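The transformer stands upright at (256,175), wholly on the black mat. Now going to the handle.

Emit:
play_rows(steps=[[[0.2,-1.5,0],-5,8.5],[[1,-5,0],-13,8.5],[[1.6,-8.5,0],-21,7],[[2.3,-12,0],-29,6],[[3,-16,0],-37,5],[[3.7,-20,0],-45,5],[[4.4,-23.5,0],-53,5],[[5,-27,0],-61,5],[[5.6,-30,0],-69,5],[[6,-32,0],-76,5]])

```text
clock: 12.15
tool_pos: [0.5041, 0.0326, 0.2451]
tool_rot: [0.612, 0.791, -0.002, -0.001]
ft_force: [-0.3, 0.1, -0.7]
gripper_width: 0.591
grip_force: 0.0
```

Emit:
play_rows(steps=[[[0,-0.3,0],-7,5],[[0,-0.3,0],-12,5],[[0,-0.3,0],-12,5],[[0,-0.3,0],-12,5],[[0,-0.3,0],-12,5]])

```text
clock: 12.65
tool_pos: [0.5046, 0.0328, 0.2459]
tool_rot: [0.688, 0.726, -0.001, -0.0]
ft_force: [0.2, -0.7, 0.2]
gripper_width: 0.587
grip_force: 0.0
```

Run:
```python
from h import *
s=snap('wrist'); o=arm.observe(); print(o['clock'],o['tool_pos'],o['tool_rot'],o['joint_positions'],o['gripper_width'])
cv2.imwrite('pics/w3.png',s['frame'][:,:,::-1])
P=cloud(s); z=P[...,2]
m=(abs(P[...,0]-.505)<.03)&(abs(P[...,1]-.03)<.08)&(z>.14)&(z<.17)
r=cv2.minAreaRect((P[m][:,:2]*1000).astype(np.float32)); print(r,np.median(z[m]),z[m].max())
```

```text
12.7 [0.50472489 0.03278836 0.24612637] [ 6.87893549e-01  7.25811492e-01 -3.53343275e-04 -1.37589031e-04] [-0.69165008  0.16612292  0.61067069  1.89178954 -0.10544287  1.11620864
  0.01266021] 0.582892793807155
((504.8069152832031, 32.99652862548828), (10.996252059936523, 119.0933609008789), 2.308262586593628) 0.15642333991548968 0.1591665746317068
```

View pics/w3.png

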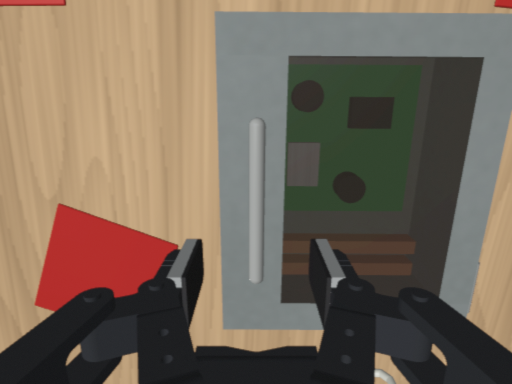

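The bar runs vertically at (257,120–283), centred between the fingers. Descending.

Emit:
play_rows(steps=[[[0,0,-1.5],0,5],[[0,0,-3.5],0,5],[[0,0,-5.5],0,5],[[0,0,-7],0,5],[[0,0,-8.2],0,5],[[0,0,-8.9],0,5],[[0,0,-9.2],0,5],[[0,0,-9.2],0,5],[[0,0,-9.2],0,5]])

```text
clock: 13.6
tool_pos: [0.5055, 0.0326, 0.1551]
tool_rot: [0.688, 0.725, 0.001, 0.0]
ft_force: [-0.4, 0.5, -0.7]
gripper_width: 0.589
grip_force: 0.0
```

Emit:
play_rows(steps=[[[0,0,0],0,4],[[0,0,0],0,3],[[0,0,0],0,2],[[0,0,0],0,1.5],[[0,0,0],0,1],[[0,0,0],0,0.5],[[0,0,0],0,0.2],[[0,0,0],0,0],[[0,0,0],0,0],[[0,0,0],0,0]])

```text
clock: 14.6
tool_pos: [0.5048, 0.0326, 0.1547]
tool_rot: [0.689, 0.725, -0.0, -0.0]
ft_force: [-2.7, -0.0, 5.3]
gripper_width: 0.1
grip_force: 58.5
```

Emit:
play_rows(steps=[[[0,0,0.05],0,0],[[0,0,0.1],0,0],[[0,0,0.15],0,0],[[0.05,0,0.2],0,0],[[0.05,0,0.25],0,0],[[0.1,0,0.3],0,0],[[0.1,0,0.3],0,0]])

```text
clock: 15.3
tool_pos: [0.5049, 0.0326, 0.1554]
tool_rot: [0.688, 0.725, -0.001, -0.0]
ft_force: [5.4, 0.5, -21.5]
gripper_width: 0.106
grip_force: 58.3
```

Emit:
play_rows(steps=[[[0,0,0.1],0,0],[[0.05,0,0.2],0,0],[[0.1,0,0.3],0,0],[[0.1,0,0.4],0,0],[[0.15,0,0.5],0,0],[[0.15,0,0.5],0,0]])

```text
clock: 15.9
tool_pos: [0.5063, 0.0326, 0.1609]
tool_rot: [0.688, 0.725, -0.001, -0.001]
ft_force: [3.0, 0.7, -14.1]
gripper_width: 0.106
grip_force: 60.6
```

Emit:
play_rows(steps=[[[0.05,0,0.15],0,0],[[0.1,0,0.3],0,0],[[0.2,0,0.5],0,0],[[0.25,0,0.7],0,0],[[0.35,0,1.0],0,0],[[0.45,0,1.3],0,0],[[0.55,0,1.6],0,0],[[0.65,0,1.9],0,0],[[0.75,0.05,2.2],0,0],[[0.8,0.05,2.4],0,0]])

```text
clock: 16.9
tool_pos: [0.5151, 0.033, 0.1876]
tool_rot: [0.689, 0.725, -0.0, -0.001]
ft_force: [-4.8, 1.7, -4.3]
gripper_width: 0.101
grip_force: 60.9
```

Emit:
play_rows(steps=[[[0,0,0.1],0,0],[[0,0,0.1],0,0],[[0,0,0.1],0,0],[[0,0,0.1],0,0],[[0,0,0.1],0,0]])

```text
clock: 17.4
tool_pos: [0.5153, 0.033, 0.1882]
tool_rot: [0.689, 0.725, 0.0, -0.0]
ft_force: [-5.2, 1.4, -2.8]
gripper_width: 0.101
grip_force: 61.0
```

Run:
```python
from h import *
s=snap('scene'); o=arm.observe(); print(o['clock'],o['tool_pos'],o['ft_force'],o['gripper_width'],o['dq'].round(3))
cv2.imwrite('pics/s2.png',cv2.resize(s['frame'][80:280,130:430,::-1],None,fx=2.5,fy=2.5))
t=snap('top'); P=cloud(t)
# cover side frame strips: height vs distance along case x
c=np.array([.505,.0325]);ax=np.array([np.cos(.047),np.sin(.047)]);ay=np.array([-ax[1],ax[0]])
q=P[...,:2]-c; a=q@ax; b=q@ay; m=(abs(abs(b)-.118)<.007)&(a>-.02)&(a<.18)&(P[...,2]>.1)
A=np.c_[a[m],np.ones(m.sum())]; k=np.linalg.lstsq(A,P[...,2][m],rcond=None)[0]; print(m.sum(),np.arctan(-k[0]),k)
```

```text
17.45 [0.5152987  0.03303697 0.18815343] [-4.41212375  1.15217485 -2.92717523] 0.10524358702739824 [ 0.001 -0.    -0.     0.001 -0.     0.002 -0.001]
720 0.1753623873462626 [-0.17718236  0.15182883]
```

View pics/s2.png

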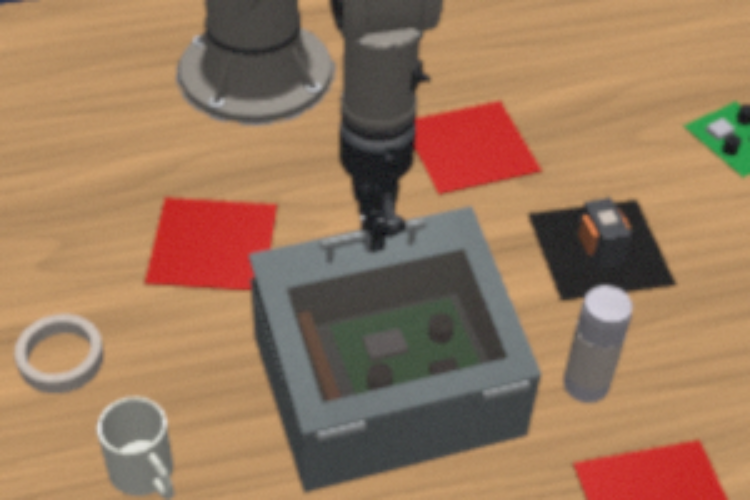

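The cover is held ajar at about 0.175–0.18 rad (roughly 4 cm at the front edge). The gripper is on the bar at (380,235), the transformer is on the mat at (605,228), and the bystanders have not moved.

```bash
python3 -c "
from cell import arm
print(arm.finish_job())"
```

```text
the job is handed in; nothing more can be done
None
```

The job is handed in: the transformer stands upright on the black mat, and the gripper is holding the cover still with its front edge about 4 cm (38–39 mm) above closed, at 17.5 s of the 54 s allowed.

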